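# Stock and hang a governor parts bin on the louvred panel

## Robot

A 6-joint arm with a two-finger parallel gripper is mounted at the origin on the work surface. World frame = base frame: x ahead of the robot, y to its left, z up, the work surface at z = 0. Lengths are in m, angles in rad, forces in N, time in s.
With the tool pointing down it reaches from about 0.3 to 0.875 m from the base axis. Payload 6.4 kg.
Tool frame: the origin (TCP) lies midway between the tips of the shut fingers; the grasp point (between the pads) lies 19 mm behind it (ctrl.tcp_to_grasp is the distance from the TCP to the grasp point, in m); z points along the fingers, y is the direction in which the jaws open and shut (so a half turn about z gives the same grasp; the last joint's range is limited). The gripper opens to 85 mm and grips with 20 to 120 N. Pads are 22 mm wide; open, the fingers measure 114 mm over their backs; the gripper's body (76 mm by 85 mm) begins 54 mm behind the grasp point. The pads swing forward as they close: fully open they stand 13 mm farther back than shut.
Start: joints at [-1.533, 0.181, 1.607, -0, 1.354, -0.206], TCP at [0.139, -0.558, 0.231] pointing down, gripper open.
Joint ranges: [-2.99, 2.99], [-0.89, 2.07], [0.3, 2.58], [-1.14, 4.28], [0, 2.63], [-3.12, 3.12]. Speed limits (rad/s): [2.57, 2.57, 3.01, 3.14, 3.14, 3.14].

## Interface

Orientations are given as a unit quaternion [w, x, y, z].
In Python, from bench import monitor, imaging, order, spotter, ctrl gives the robot as it stands.
- The arm moves only by the shell command python3 -m pendant 'ROWS'. ROWS is JSON, a list that holds one entry, the list of rows, each a list of 5 numbers: the shift along the world's x, y, z in mm, then the turn about the world's z in degrees, then the finger opening in mm, from 0 to 85.4. A call has 1 to 8 rows; each row shifts and turns the commanded pose from where the row before left it; what a row does not reach is not made up. A row lasts 1/8 s, in which the tool goes at most 62.5 mm and 10.7 degrees, less where a joint would pass 70% of its speed; a pose out of reach is approached as far as the arm can. A call with a gripper value outside its range is refused whole. The fingers move at their own pace and stop on an object; the grip force is fixed at half the most. Time passes only in rows, so rows that do not move let the fingers close. It gives the time, the measured TCP pose, the force and the opening at its end, in the units of the state.
- monitor.get_obs(): the state, without advancing time (a new reading comes with each control period).
- imaging.camera(name): name is "scene" or "top"; returns a dict with "img" (400x640x3 uint8, red, green, blue), "vfov" (degrees; the focal length in pixels is half the picture's height over the tangent of half this angle, whatever the lens; pixels are square), "cx", "cy" (the principal point, pixels), "origin" and "orientation" of the camera in the world. Camera axes: x right, y down, z forward; pixel columns grow to the right and rows downward; lengths in m; the calibration is good to about 2 mm. A picture is of the moment at which its call begins. There is no depth.
- order.hand_in(): hands the job in, once; it reports no verdict.
Trained networks look in the newest picture that a camera, given by its name, has taken for a name from the list of things; names that differ only in an ending like _2 or _b are one class to them, and where a whole thing is asked for, a point or a joint stands for the part that bears it (a point fixed in the world has none). Each returns a list of dicts, best first, with "confidence" (0 to 1); they miss things now and then, are a little off and sometimes report something else, mostly with a low value. They report only what shows in the picture. A call takes as long as a camera call. They do not tell look-alikes from the thing itself.
- spotter.recognise(camera, thing): "at" ([x, y, z] in m, in the coordinates of the camera as it stood for that picture, good to about 4 mm: the middle of the surface that is visible of it).
- spotter.tip_of(camera, thing): "at" ([x, y, z] in m, in the coordinates of the camera as it stood for that picture, good to about 4 mm: a listed point, or the origin of a listed thing).
The state is a dict: "time_s": time; "q": joint angles; "dq": joint speeds; "joint_efforts": joint torques, N m; "eef_pos": TCP position; "eef_rot": TCP orientation; "wrist_force": force on the tool from outside, world axes, zero at the start; "torque": the same for the moment, N m; "opening": opening from 0.0 (shut) to 1.0 (fully open).
Only numpy, scipy, OpenCV 4.12 (cv2) and the standard library are available. Lean on these libraries where they do the work, as an engineer would, in place of code of your own. Each camera call takes 0.05 s, during which the arm holds its last target. There are 200 camera calls.

## Task

Set the brass flyweight arm down flat inside the yellow parts bin while the bin stands on the shelf, then lift the bin over the upper rail of the louvred panel, next to the blue bin, and lower it so that its back lip catches behind the rail. Leave it hanging there level with the arm inside; do not bump the lamp above the rail, and leave the sheave, bushing and wrench where they are.

Things in the scene. Friction and masses are not known exactly. Their poses are not given: they have to be found in the camera images.
- flyweight_mid (a point): Loose brass flyweight arm, 0.18-0.33 kg: flat bar 86 mm long (its x), 22 wide, 10 thick, a round lobe at each end (to 28 mm wide, 18 high) and in its middle an upright 18 x 18 mm post, top 56 mm above the underside: the place to grip. Point: on the post's axis, 28 mm above the underside; z up.
- bin_mid (a point): Loose yellow open parts bin, 0.15-0.3 kg empty, 64 mm wide (its y), 75 high, walls 3. Point: 37.5 mm above the underside, mid-width. +x is its back: back wall's outer face at x=65 mm; floor to x=-50, then the front slopes out to x=-80 at 40 mm height. Side walls full height from x=65 to -30, scooped beyond: grip across them from outside.
- bin_slot (a point): Slot of the bin's back lip, axes as the bin's. Point: 69 mm behind bin_mid in x, mid-width, on the underside of the flange, 71 mm above the bin's underside. The 4 mm flange (56 mm wide) runs back from the wall's top; from it a 3 mm lip hangs 16 mm down, sloping: slot 8 mm wide at the top, 14 at its open lower end.
- rail_mid (a point): Upper rail of the fixed louvred panel: upright steel strip 5 mm thick, 330 long, top edge 150 mm above the shelf. Point: middle of its free stretch, on the top edge, mid-thickness. +x to the panel's back (as the bin's +x when hung), y along the rail. Behind it a 19 mm gap, 25 deep, takes the lip. A lower rail only rests the bin's back. Hung, bin_slot lies within 3 mm of the top edge.
- blue_bin_mid (a point): Fixed blue bin of the same shape as the yellow one, hanging on the same rail at the far end of it, 157 mm along +y from rail_mid. Point and axes as for bin_mid: it spans 32 mm to each side, 65 mm back to the rail, 80 mm out to the front.
- lamp: White lamp strip fixed to the panel. Origin: on the shelf below the rails' front face, 35 mm along +y from rail_mid, axes as the rail's. Strip: x=-30 to -58 mm, y=-165 to 165, 210-228 mm above the shelf (60 over the rail); brackets at both ends run back. An upright gripper over a bin at the rail would hit it: lean the tool 30-45 degrees, upper end away from the panel.
- sheave_mid (a point): Grey cast-iron sheave wheel lying flat, 140 mm across, 42 mm high at the hub; point on its axis, 15 mm up. Bystander.
- bushing_mid (a point): Black rubber pulley bushing standing on end, 62 mm across, 60 mm high; point at its centre. Bystander.
- wrench_mid (a point): Steel wrench lying flat, 180 mm long along its x; point near its middle. Bystander.
Things that resemble listed ones, but are neither listed nor needed, are in the scene too. There is more than one size of the part that bears flyweight_mid; the job needs the largest.

How it is judged:
On the way:
1. the flyweight arm lies flat in the bin while the bin still stands on the shelf (x of flyweight_mid in the frame of bin_mid between -0.045 and 0.05 m and y of flyweight_mid in the frame of bin_mid between -0.025 and 0.025 m and z of flyweight_mid in the frame of bin_mid between -0.014 and 0.006 m and angle between flyweight_mid's own z axis and vertical below 0.35 rad and height (world z) of bin_mid below 0.045 m and angle between bin_mid's own z axis and vertical below 0.1 rad), for 0.2 s.
At the end, for the whole second after the job is handed in: The bin hangs on the upper rail within 100 mm of the free stretch's middle: slot point within 7 mm of the rail front to back, at most 5 mm above or 6 mm below its top edge, upright and square to the panel within 0.2 rad. The flyweight arm lies on the bin floor, post upright within 0.35 rad (x of bin_slot in the frame of rail_mid between -0.007 and 0.007 m and y of bin_slot in the frame of rail_mid between -0.1 and 0.1 m and z of bin_slot in the frame of rail_mid between -0.006 and 0.005 m and angle between bin_mid's own z axis and vertical below 0.2 rad and angle between the x axis of bin_mid and the x axis of rail_mid, either way round below 0.2 rad and x of flyweight_mid in the frame of bin_mid between -0.045 and 0.05 m and y of flyweight_mid in the frame of bin_mid between -0.025 and 0.025 m and z of flyweight_mid in the frame of bin_mid between -0.014 and 0.006 m and angle between flyweight_mid's own z axis and vertical below 0.35 rad); the robot touches nothing.
It fails at once if the lamp is bumped (over 4 N) (contact force between lamp and anything else above 4 N).
It fails at once if the sheave is moved more than 25 mm (distance of sheave_mid from where it was at the start of the episode above 0.025 m).
It fails at once if the bushing is moved more than 25 mm (distance of bushing_mid from where it was at the start of the episode above 0.025 m).
It fails at once if the wrench is moved more than 25 mm (distance of wrench_mid from where it was at the start of the episode above 0.025 m).
It also fails if it takes over 58 s, if anything falls off the work surface, if the arm or the gripper's body presses on something with over 40 N, if the wrist force passes 120 N, or if a joint passes its speed limit or range.

## Working session

There is one attempt and no reset: what is moved stays moved. The work goes in short steps, Python scripts to look and compute and a shell command to move; the robot and the scene stay as the last step left them, time stands still between calls to the robot, and variables do not carry over. Pictures are saved under pics/ and viewed, about 8 in all and at most 12, crops included, and the job is handed in when it is done.

```bash
mkdir -p pics; cat > h.py <<'E'
import numpy as np, cv2
from scipy.spatial.transform import Rotation as R
from bench import monitor, imaging, order, spotter, ctrl
def rot(q): q=np.array(q); return R.from_quat(q[[1,2,3,0]]).as_matrix()
def cam(n): return imaging.camera(n)
def save(c,f,crop=None,s=1):
    im=c["img"][:,:,::-1]
    if crop: x0,y0,x1,y1=crop; im=im[y0:y1,x0:x1]
    cv2.imwrite("pics/"+f,cv2.resize(im,None,fx=s,fy=s,interpolation=cv2.INTER_CUBIC))
def w(c,p): return rot(c["orientation"])@np.array(p)+np.array(c["origin"])
def K(c): f=200/np.tan(np.radians(c["vfov"])/2); return f
def proj(c,P):
    p=(np.atleast_2d(P)-np.array(c["origin"]))@rot(c["orientation"]); f=K(c)
    return np.c_[c["cx"]+f*p[:,0]/p[:,2], c["cy"]+f*p[:,1]/p[:,2]]
def ray(c,u,v):
    d=np.array([(u-c["cx"])/K(c),(v-c["cy"])/K(c),1]); return np.array(c["origin"]),rot(c["orientation"])@d
def atz(c,u,v,z): o,d=ray(c,u,v); return o+d*(z-o[2])/d[2]
def tri(c1,p1,c2,p2):
    o1,d1=ray(c1,*p1);o2,d2=ray(c2,*p2);A=np.c_[d1,-d2];t=np.linalg.lstsq(A,o2-o1,rcond=None)[0]
    a=o1+d1*t[0];b=o2+d2*t[1];return (a+b)/2,np.linalg.norm(a-b)
E
python3 - <<'E'
from h import *
np.set_printoptions(precision=4,suppress=True)
for n in ("scene","top"):
    c=cam(n); save(c,n+"0.png",s=1.25); print(n,c["origin"],rot(c["orientation"])[:,2],c["vfov"])
    for t in "flyweight_mid bin_mid bin_slot rail_mid blue_bin_mid lamp sheave_mid bushing_mid wrench_mid".split():
        print(t,[(w(c,d["at"]).round(4).tolist(),round(d["confidence"],2)) for d in spotter.tip_of(n,t)])
print(monitor.get_obs(), ctrl.tcp_to_grasp)
E
```

```text
scene [0.9269 0.5711 0.7077] [-0.359  -0.6319 -0.6869] 51.95036815825989
flyweight_mid [([0.5924, 0.2916, 0.0262], 0.83), ([0.5351, 0.3929, 0.0197], 0.82), ([0.629, 0.1963, 0.0172], 0.58)]
bin_mid [([0.4664, 0.0493, 0.0339], 0.68)]
bin_slot [([0.496, -0.0181, 0.0696], 0.98)]
rail_mid [([0.5369, -0.2711, 0.1534], 0.58)]
blue_bin_mid [([0.7075, -0.2298, 0.1156], 0.64)]
lamp []
sheave_mid [([0.7546, 0.0479, 0.0187], 0.6)]
bushing_mid [([0.4523, 0.2659, 0.0322], 0.73), ([0.4675, 0.0465, 0.0355], 0.66)]
wrench_mid [([0.7399, 0.245, 0.0079], 0.98)]
top [0.5439 0.0545 1.0432] [ 0.07   -0.0093 -0.9975] 54.36494961600934
flyweight_mid [([0.6229, 0.197, 0.0162], 0.7), ([0.5331, 0.392, 0.0159], 0.61), ([0.5898, 0.298, 0.0251], 0.53)]
bin_mid [([0.4683, 0.0462, 0.038], 0.77)]
bin_slot [([0.4895, -0.0184, 0.0745], 0.86), ([0.5373, -0.2733, 0.1493], 0.61)]
rail_mid [([0.5386, -0.2733, 0.1494], 0.72)]
blue_bin_mid [([0.7078, -0.234, 0.1193], 0.59)]
lamp [([0.4695, 0.0469, 0.0364], 0.46)]
sheave_mid [([0.7585, 0.0509, 0.0146], 0.62)]
bushing_mid [([0.4483, 0.2671, 0.0268], 0.9), ([0.7107, -0.2326, 0.1181], 0.2)]
wrench_mid [([0.7401, 0.2462, 0.0071], 0.71)]
{'time_s': 1.0, 'q': array([-1.5333,  0.1808,  1.607 ,  0.    ,  1.3538, -0.2063]), 'dq': array([ 0.0004,  0.001 ,  0.0016, -0.0013,  0.0007,  0.0003]), 'joint_efforts': array([ -0.0004, -44.4854, -35.1686,  -0.0003,   0.0007,   0.    ]), 'eef_pos': array([ 0.1388, -0.558 ,  0.2313]), 'eef_rot': array([0.    , 0.9926, 0.1216, 0.    ]), 'wrist_force': array([-0.3599, -0.6291,  0.3853]), 'torque': array([ 0.0252, -0.0085, -0.0344]), 'opening': 1.0020510120942194} 0.0187
```

View pics/scene0.png

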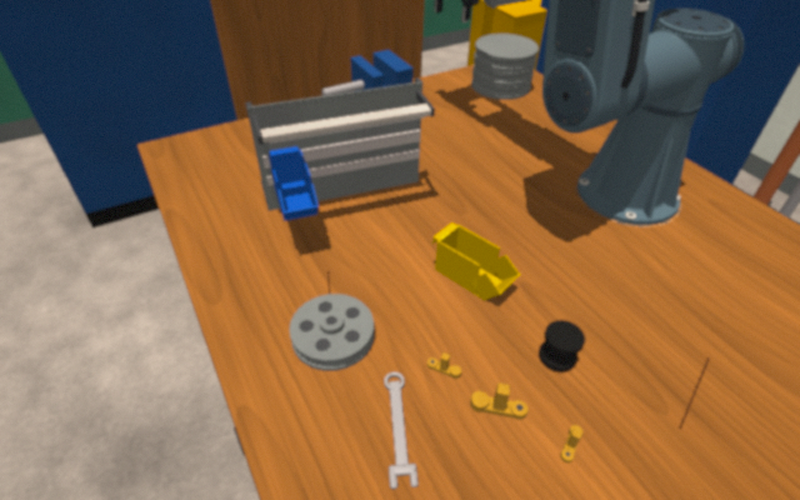

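View pics/top0.png

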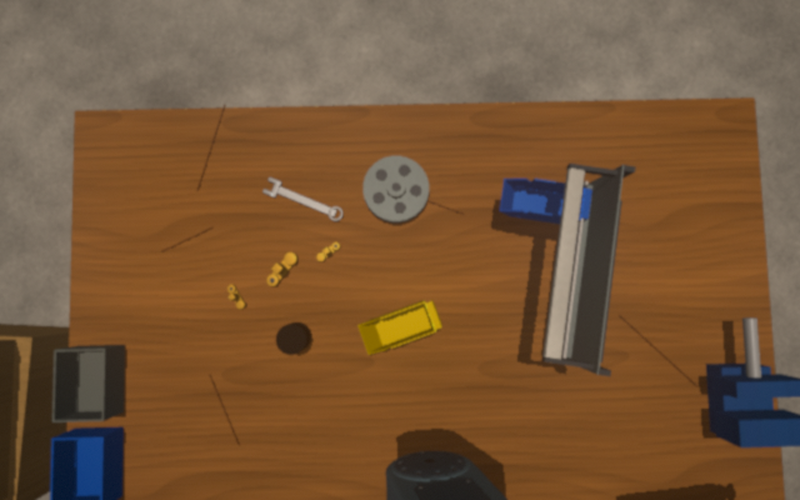

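```bash
cat > fit.py <<'E'
from h import *
from scipy.optimize import minimize
def big(m,near):
    n,l,s,ce=cv2.connectedComponentsWithStats(m.astype(np.uint8)*255)
    ok=[i for i in range(1,n) if s[i,4]>20]
    def dist(i):
        ys,xs=np.nonzero(l==i); return np.hypot(xs-near[0],ys-near[1]).min()-0.002*s[i,4]
    i=min(ok,key=dist); return l==i
def hull_img(pts,S=4):
    im=np.zeros((400*S,640*S),np.uint8)
    h=cv2.convexHull(np.float32(pts)*S+S/2-.5).round().astype(np.int32); cv2.fillConvexPoly(im,h,1); return im
def bx(x,y,z): return [(a,b,c) for a in x for b in y for c in z]
BIN=np.array(bx((-50,65),(-32,32),(0,))+bx((-80,),(-32,32),(40,))+bx((-30,65),(-32,32),(75,))+bx((76,),(-28,28),(75,))+bx((79,),(-28,28),(55,)))/1e3
LAMP=np.array(bx((-30,-58),(-165,165),(210,228)))/1e3
def pose(P,p):  # p x,y,yaw,(z)
    c,s=np.cos(p[2]),np.sin(p[2]); Rz=np.array([[c,-s,0],[s,c,0],[0,0,1]]); t=np.array([p[0],p[1],p[3] if len(p)>3 else 0]); return P@Rz.T+t
def fit(P,views,p0,free=3):
    H=[]
    for c,m in views:
        ys,xs=np.nonzero(m); sq=np.r_[np.c_[xs-.5,ys-.5],np.c_[xs+.5,ys+.5]]; H.append(hull_img(sq))
    p0=np.array(p0,float)
    sc=np.array([.01,.01,.1,.01])[:free]
    def cost(u):
        p=p0.copy();p[:free]+=u*sc; r=0
        for (c,m),h in zip(views,H):
            a=hull_img(proj(c,pose(P,p))); r+=1-(a&h).sum()/(a|h).sum()
        return r
    u=np.zeros(free)
    for k in range(3):
        o=minimize(cost,u,method="Nelder-Mead",options=dict(initial_simplex=np.vstack([u,u+np.eye(free)*(1,.5,.2)[k]]),xatol=1e-3,fatol=1e-5)); u=o.x
    p=p0.copy();p[:free]+=u*sc; return p,o.fun
def hsv(c): return cv2.cvtColor(c["img"],cv2.COLOR_RGB2HSV).astype(int)
def yellow(c): h=hsv(c); return (h[...,0]>22)&(h[...,0]<34)&(h[...,1]>150)&(h[...,2]>60)
def white(c): h=hsv(c); return (h[...,1]<60)&(h[...,2]>(150))
E
python3 - <<'E'
from fit import *
np.set_printoptions(precision=4,suppress=True)
s,t=cam("scene"),cam("top")
pb=proj(s,[.467,.0475,.037])[0],proj(t,[.467,.0475,.037])[0]
V=[(s,big(yellow(s),pb[0])),(t,big(yellow(t),pb[1]))]
print([v[1].sum() for v in V]); p,f=fit(BIN,V,[.467,.0475,-1.21]);print("bin",p,np.degrees(p[2]),f)
print("bin4",*fit(BIN,V,[.467,.0475,-1.21,0],4))
th=np.radians(-100.3); r=np.array([.538,-.272]); l=r+.035*np.array([-np.sin(th),np.cos(th)])-0.0025*np.array([np.cos(th),np.sin(th)])
lc=pose(np.array([[-.044,0,.22]]),[*l,th])
W=[(c,big(white(c),proj(c,lc)[0])) for c in (s,t)]
print([v[1].sum() for v in W]); q,f=fit(LAMP,W,[*l,th]);print("lamp",q,np.degrees(q[2]),f); print("lamp4",*fit(LAMP,W,[*l,th,0],4))
print("rail",pose(np.array([[.0025,-.035,.15]]),q))
# overlay
out=[]
for (c,m),(c2,m2) in zip(V,W):
    im=c["img"][:,:,::-1].copy(); im[m&(np.indices(m.shape).sum(0)%3==0)]=(255,0,255); im[m2&(np.indices(m.shape).sum(0)%3==0)]=(255,0,0)
    for P,pp in ((BIN,p),(LAMP,q),(BIN,[*pose(np.array([[.0025-.069,.157-.035,0]]),q)[0,:2],q[2],.079])):
        cv2.polylines(im,[cv2.convexHull(np.float32(proj(c,pose(P,pp)))).round().astype(int)],True,(0,255,0),1)
    out.append(im)
a=out[0][40:260,190:430]; b=out[1][110:330,190:520]
cv2.imwrite("pics/ov.png",cv2.resize(np.hstack([a,b]),None,fx=1.4,fy=1.4))
E
```

```text
[np.int64(2439), np.int64(1549)]
bin [ 0.4664  0.0468 -1.2586] -72.11177046636682 0.08480098401937486
bin4 [ 0.4655  0.0469 -1.2476 -0.004 ] 0.06829070191391273
[np.int64(1034), np.int64(1728)]
lamp [ 0.5723 -0.2797 -1.7457] -100.02041134824377 0.5615696587641027
lamp4 [ 0.5758 -0.2771 -1.7507  0.0012] 0.5624467444193624
rail [[ 0.5374 -0.2761  0.15  ]]
```

View pics/ov.png

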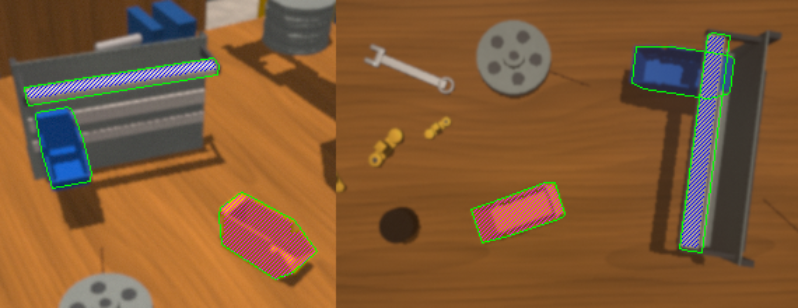

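```bash
python3 - <<'E'
from fit import *
np.set_printoptions(precision=4,suppress=True)
s,t=cam("scene"),cam("top")
def gold(c): h=hsv(c); return (h[...,0]>17)&(h[...,0]<34)&(h[...,1]>150)&(h[...,2]>110)
for c in (s,t):
    u=proj(c,[.59,.295,.02])[0]; m=big(gold(c),u); ys,xs=np.nonzero(m); print(m.sum(),xs.min(),xs.max(),ys.min(),ys.max(),u)
    if c is t:
        P=np.array([atz(c,a,b,.012) for a,b in zip(xs,ys)])[:,:2]; d=P-P.mean(0); e,v=np.linalg.eigh(d.T@d); a=v[:,1]
        print("cent",P.mean(0),"yaw",np.degrees(np.arctan2(*a[::-1])),"ext",np.ptp(d@a),np.ptp(d@v[:,0]))
A=s["img"][270:350,360:440][:,:,::-1]; B=t["img"][190:240,200:250][:,:,::-1]
cv2.imwrite("pics/fw.png",np.hstack([cv2.resize(A,(400,400),interpolation=2),cv2.resize(B,(400,400),interpolation=2)]))
# lamp strict
for th in (150,190,210):
  th0=-1.745
  def wh(c): h=hsv(c); return (h[...,1]<70)&(h[...,2]>th)
  lc=pose(np.array([[-.044,0,.22]]),[.5723,-.2797,th0])
  W=[(c,big(wh(c),proj(c,lc)[0])) for c in (s,t)]
  for k in (W,W[:1],W[1:]):
    q,f=fit(LAMP,k,[.5723,-.2797,th0]);print(th,[v[1].sum() for v in k],"lamp",q,np.degrees(q[2]),f,"rail",pose(np.array([[.0025,-.035,.15]]),q)[0,:2])
E
```

```text
705 377 422 307 334 [400.1651 320.422 ]
265 213 237 202 228 [224.2186 214.9572]
cent [0.5922 0.2944] yaw 138.56084266721766 ext 0.0841479199400757 0.03134433552259873
150 [np.int64(1029), np.int64(1731)] lamp [ 0.5733 -0.2781 -1.7496] -100.24292796937338 0.556140820733219 rail [ 0.5384 -0.2744]
150 [np.int64(1029)] lamp [ 0.5721 -0.2886 -1.7218] -98.6517192529094 0.32518055894769893 rail [ 0.5371 -0.2858]
150 [np.int64(1731)] lamp [ 0.5726 -0.2773 -1.751 ] -100.32217168871611 0.2194733436208871 rail [ 0.5377 -0.2735]
190 [np.int64(770), np.int64(32)] lamp [ 0.5701 -0.2906 -1.6987] -97.32855286546373 1.4628364097505988 rail [ 0.5351 -0.2886]
190 [np.int64(770)] lamp [ 0.5701 -0.2906 -1.6987] -97.32855286546373 0.4628364097505988 rail [ 0.5351 -0.2886]
190 [np.int64(32)] lamp [ 0.5723 -0.2797 -1.745 ] -99.98113525032866 1.0 rail [ 0.5374 -0.2761]Traceback (most recent call last):
  File "<stdin>", line 17, in <module>
  File "fit.py", line 8, in big
    i=min(ok,key=dist); return l==i
ValueError: min() iterable argument is empty
```

View pics/fw.png

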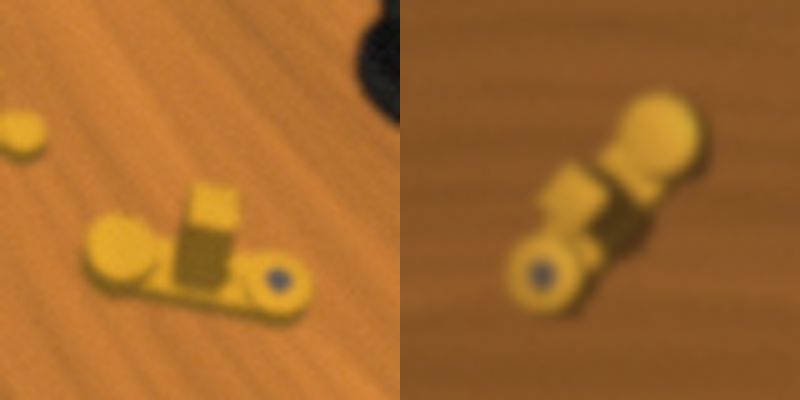

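```bash
python3 - <<'E'
from fit import *
np.set_printoptions(precision=4,suppress=True)
s,t=cam("scene"),cam("top")
A=lambda x,y:(360+x/5-.5,270+y/5-.5); B=lambda x,y:(200+(x-400)/8-.5,190+y/8-.5)
g=tri(s,A(121,245),t,B(660,135)); b=tri(s,A(279,278),t,B(541,273)); p=tri(s,A(213,207),t,B(577,200))
print(g,b,p); d=g[0]-b[0]; print(np.degrees(np.arctan2(d[1],d[0])),np.linalg.norm(d[:2]),(g[0]+b[0])/2)
# rail: several network reads
for i in range(4):
  for n in ("scene","top"):
    c=cam(n); 
    for k in ("rail_mid","blue_bin_mid","bin_slot","bin_mid"):
        r=spotter.tip_of(n,k); print(n,k,[w(c,d["at"]).round(4).tolist() for d in r[:1]])
E
```

```text
(array([0.6126, 0.2752, 0.0158]), np.float64(0.0004881434162188578)) (array([0.5682, 0.3146, 0.0148]), np.float64(0.0009551503840116889)) (array([0.5902, 0.294 , 0.0514]), np.float64(0.0007105069833502187))
-41.55428496422987 0.05937141172700339 [0.5904 0.2949 0.0153]
scene rail_mid [[0.5387, -0.2696, 0.1484]]
scene blue_bin_mid [[0.7058, -0.2294, 0.1169]]
scene bin_slot [[0.4946, -0.0201, 0.0702]]
scene bin_mid [[0.4695, 0.0513, 0.0381]]
top rail_mid [[0.5375, -0.2731, 0.1508]]
top blue_bin_mid [[0.7098, -0.2324, 0.1174]]
top bin_slot [[0.4921, -0.0206, 0.0741]]
top bin_mid [[0.4671, 0.0473, 0.0347]]
scene rail_mid [[0.539, -0.2704, 0.1544]]
scene blue_bin_mid [[0.707, -0.231, 0.116]]
scene bin_slot []
scene bin_mid [[0.4682, 0.0482, 0.036]]
top rail_mid [[0.5343, -0.276, 0.1493]]
top blue_bin_mid [[0.7101, -0.2346, 0.1178]]
top bin_slot [[0.4862, -0.019, 0.0732]]
top bin_mid [[0.4709, 0.0444, 0.0363]]
scene rail_mid [[0.541, -0.271, 0.1498]]
scene blue_bin_mid [[0.7062, -0.2279, 0.1165]]
scene bin_slot [[0.4924, -0.0185, 0.0704]]
scene bin_mid [[0.4661, 0.0479, 0.0377]]
top rail_mid [[0.5359, -0.273, 0.1484]]
top blue_bin_mid [[0.7081, -0.2339, 0.1174]]
top bin_slot [[0.4908, -0.0192, 0.0726]]
top bin_mid [[0.4697, 0.0456, 0.036]]
scene rail_mid [[0.5401, -0.2723, 0.1509]]
scene blue_bin_mid [[0.7073, -0.2304, 0.1182]]
scene bin_slot [[0.4941, -0.0187, 0.0708]]
scene bin_mid [[0.4668, 0.0474, 0.0367]]
top rail_mid [[0.4638, 0.0489, 0.0344]]
top blue_bin_mid [[0.7086, -0.2318, 0.1171]]
top bin_slot [[0.4892, -0.0204, 0.0731]]
top bin_mid [[0.4667, 0.0453, 0.0348]]
```

```bash
python3 -m pendant '[[[0,0,60,0,40],[0,0,60,0,40],[25,47,0,4.5,40],[25,47,0,5,40],[25,47,0,5,40],[25,47,0,5,40],[25,47,0,5,40],[25,47,0,5,40]]]'; python3 -m pendant '[[[25,47,0,5,40],[25,47,0,0,40],[25,47,0,0,40],[25,47,0,0,40],[25,47,0,0,40],[25,47,0,0,40],[25,47,0,0,40],[25,47,0,0,40]]]'; python3 -m pendant '[[[25,47,0,0,40],[25,47,0,0,40],[25,47,0,0,40],[25,47,0,0,40],[0,0,0,0,40],[0,0,0,0,40]]]'
```

```text
time_s: 4.3
eef_pos: [0.2893, -0.2744, 0.3515]
eef_rot: [0.0, 0.928, 0.371, 0.0]
wrist_force: [1.5, -0.3, 0.8]
opening: 0.465
time_s: 5.3
eef_pos: [0.4894, 0.1018, 0.3515]
eef_rot: [0.0, 0.912, 0.411, 0.0]
wrist_force: [0.8, 0.1, -0.1]
opening: 0.466
time_s: 6.05
eef_pos: [0.5886, 0.2879, 0.3508]
eef_rot: [0.0, 0.912, 0.411, -0.001]
wrist_force: [-0.1, -0.2, 1.1]
opening: 0.471
```

```bash
python3 -m pendant '[[[2,6,-50,0,40],[0,0,-60,0,40],[0,0,-60,0,40],[0,0,-60,0,40],[0,0,-30,0,40],[0,0,0,0,40],[0,0,0,0,40]]]'; python3 - <<'E'
from fit import *
s,t=cam("scene"),cam("top"); o=monitor.get_obs(); print(o["eef_pos"])
u=proj(s,o["eef_pos"])[0]
A=s["img"][240:350,340:460][:,:,::-1];cv2.imwrite("pics/a1.png",cv2.resize(A,None,fx=5,fy=5,interpolation=2))
E
```

```text
time_s: 6.92
eef_pos: [0.5923, 0.2937, 0.0939]
eef_rot: [0.0, 0.912, 0.41, 0.002]
wrist_force: [0.7, 0.2, 1.0]
opening: 0.465
[0.59263221 0.29417021 0.09441431]
```

View pics/a1.png

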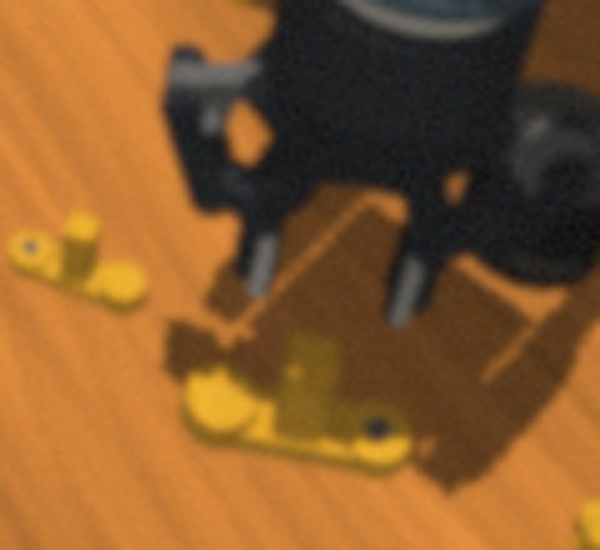

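```bash
python3 -m pendant '[[[-1,0,-40,0,40],[0,0,-28,0,40],[0,0,0,0,40],[0,0,0,0,10],[0,0,0,0,10],[0,0,0,0,10],[0,0,0,0,10]]]'; python3 -m pendant '[[[0,0,30,0,10],[0,0,60,0,10],[0,0,60,0,10],[0,0,0,0,10]]]'
```

```text
time_s: 7.9
eef_pos: [0.5919, 0.2946, 0.026]
eef_rot: [0.0, 0.912, 0.41, 0.002]
wrist_force: [0.9, -0.2, 7.5]
opening: 0.198
time_s: 8.4
eef_pos: [0.5936, 0.2952, 0.1809]
eef_rot: [0.001, 0.912, 0.411, 0.006]
wrist_force: [0.2, 0.6, -2.5]
opening: 0.199
```

```bash
python3 -m pendant '[[[-21,-41,0,-5,10],[-21,-41,0,-5,10],[-21,-41,0,-5,10],[-21,-41,0,-5,10],[-21,-41,0,-5,10],[-21,-43,0,-5,10],[0,0,0,0,10],[0,0,0,0,10]]]'; python3 - <<'E'
from fit import *
s,t=cam("scene"),cam("top"); o=monitor.get_obs(); print(o["eef_pos"],o["eef_rot"],o["opening"])
u=proj(s,[.467,.047,.08])[0].astype(int); v=proj(t,[.467,.047,.08])[0].astype(int)
def cr(c,u,h): return cv2.resize(c["img"][max(u[1]-h,0):u[1]+h,u[0]-h:u[0]+h][:,:,::-1],(400,400),interpolation=2)
cv2.imwrite("pics/a2.png",np.hstack([cr(s,u,65),cr(t,v,50)]))
E
```

```text
time_s: 9.4
eef_pos: [0.4634, 0.0461, 0.1727]
eef_rot: [-0.0, 0.987, 0.16, -0.0]
wrist_force: [1.0, 0.3, -2.5]
opening: 0.196
[0.46381854 0.04669683 0.1729102 ] [-2.28534369e-04  9.86940985e-01  1.61081914e-01 -2.40431358e-04] 0.19321260150409614
```

View pics/a2.png

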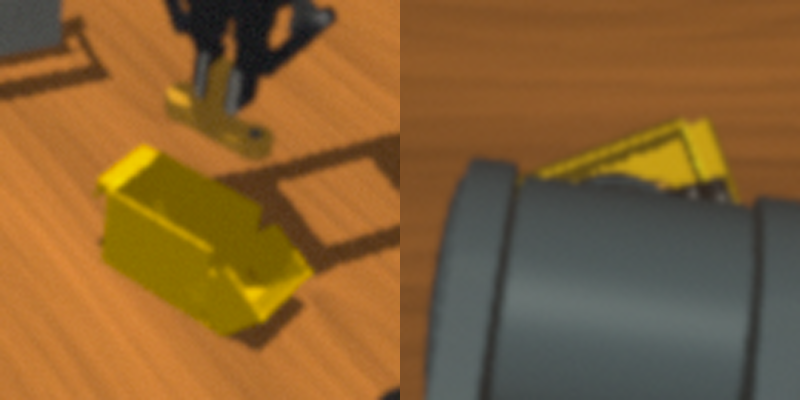

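```bash
python3 -m pendant '[[[3,0,0,0,10],[0,0,-40,0,10],[0,0,-40,0,10],[0,0,-30,0,10],[0,0,0,0,10]]]'; python3 -m pendant '[[[0,0,-20,0,10],[0,0,-8,0,10],[0,0,0,0,10]]]'
```

```text
time_s: 10.12
eef_pos: [0.4648, 0.0469, 0.0611]
eef_rot: [-0.001, 0.987, 0.161, -0.003]
wrist_force: [0.5, 0.4, -2.0]
opening: 0.198
time_s: 10.5
eef_pos: [0.4671, 0.0461, 0.0358]
eef_rot: [0.0, 0.987, 0.161, 0.0]
wrist_force: [-0.1, 0.0, -2.5]
opening: 0.199
```

```bash
python3 -m pendant '[[[0,0,-4,0,10],[0,0,-2,0,10],[0,0,0,0,10],[0,0,0,0,10]]]'
```

```text
time_s: 11.0
eef_pos: [0.4669, 0.046, 0.0294]
eef_rot: [0.0, 0.987, 0.16, 0.0]
wrist_force: [0.8, 0.4, -1.9]
opening: 0.198
```

```bash
python3 -m pendant '[[[0,0,-1,0,10],[0,0,0,0,10],[0,0,0,0,34],[0,0,0,0,34],[0,0,0,0,34],[0,0,20,0,34],[0,0,60,0,34],[0,0,60,0,34]]]'; python3 -m pendant '[[[0,50,30,10,85],[0,60,0,10,85],[0,60,0,10,85],[0,0,0,10,85]]]'; python3 - <<'E'
from fit import *
s,t=cam("scene"),cam("top"); o=monitor.get_obs(); print(o["eef_pos"],o["eef_rot"],o["opening"])
V=[(s,big(yellow(s),proj(s,[.467,.047,.04])[0])),(t,big(yellow(t),proj(t,[.467,.047,.04])[0]))]
print([v[1].sum() for v in V],fit(BIN,V[:1],[.467,.047,-1.25]))
for n,c in (("scene",s),("top",t)):
  for k in ("flyweight_mid","bin_mid","bin_slot"):
    print(n,k,[w(c,d["at"]).round(4).tolist() for d in spotter.tip_of(n,k)])
u=proj(s,[.467,.047,.05])[0].astype(int); v=proj(t,[.467,.047,.05])[0].astype(int)
def cr(c,u,h): return cv2.resize(c["img"][max(u[1]-h,0):u[1]+h,u[0]-h:u[0]+h][:,:,::-1],(400,400),interpolation=2)
cv2.imwrite("pics/a3.png",np.hstack([cr(s,u,50),cr(t,v,50)]))
E
```

```text
time_s: 12.0
eef_pos: [0.4662, 0.046, 0.1694]
eef_rot: [-0.0, 0.987, 0.16, -0.001]
wrist_force: [0.9, -0.3, 0.8]
opening: 0.399
time_s: 12.5
eef_pos: [0.466, 0.2198, 0.1984]
eef_rot: [-0.0, 0.87, 0.493, 0.0]
wrist_force: [-0.8, -0.2, -0.7]
opening: 0.995
[0.46632438 0.21707261 0.19805538] [-1.18882228e-05  8.71726383e-01  4.89992916e-01 -2.32563264e-04] 0.9981855578182028
[np.int64(2377), np.int64(1226)] (array([ 0.46746847,  0.05022761, -1.29444327]), np.float64(0.04786042673582458))
scene flyweight_mid [[0.5352, 0.3928, 0.0189], [0.6262, 0.1963, 0.0164], [0.4674, 0.0428, 0.0295]]
scene bin_mid [[0.4668, 0.0519, 0.0373], [0.4688, 0.0451, 0.0284]]
scene bin_slot [[0.4935, -0.0188, 0.0715]]
top flyweight_mid [[0.4671, 0.0436, 0.032], [0.6238, 0.1979, 0.0178], [0.5339, 0.3924, 0.0166]]
top bin_mid [[0.4692, 0.0479, 0.0356]]
top bin_slot [[0.4909, -0.0203, 0.074]]
```

View pics/a3.png

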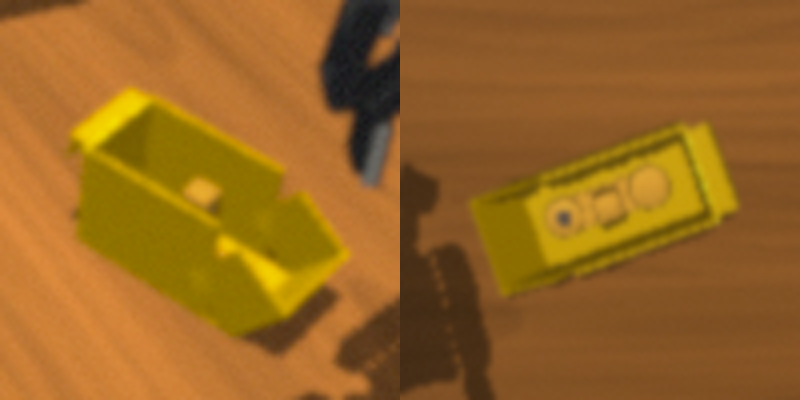

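```bash
python3 - <<'E'
from fit import *
np.set_printoptions(precision=4,suppress=True)
s,t=cam("scene"),cam("top")
def yl(c): h=hsv(c); return (h[...,0]>20)&(h[...,0]<34)&(h[...,1]>140)&(h[...,2]>45)
V=[(c,big(yl(c),proj(c,[.467,.047,.04])[0])) for c in (s,t)]
V[1][1][:, :]&=True
print([v[1].sum() for v in V])
for k in (V,V[:1],V[1:]):
  for z in (0,-.003): p,f=fit(BIN,k,[.467,.047,-1.25,z]);print(p,np.degrees(p[2]),f)
p,f=fit(BIN,V,[.467,.047,-1.25,-.003])
u=proj(s,[.467,.047,.05])[0].astype(int)
for x in (-30,-40,-50):
  for y in (32,-32):
    for z in (20,30,40,75):
      print(x,y,z,((proj(s,pose(np.array([[x,y,z]])/1e3,p))[0]-u+50)*4).round())
E
```

```text
[np.int64(2540), np.int64(1436)]
[ 0.4663  0.0478 -1.2533  0.    ] -71.80744906347932 0.09354869459769499
[ 0.4647  0.0477 -1.2522 -0.003 ] -71.74775831684948 0.0872581503660953
[ 0.4666  0.0505 -1.252   0.    ] -71.73675460982055 0.03154959439528027
[ 0.4646  0.0485 -1.2528 -0.003 ] -71.77980815571313 0.03476836471022515
[ 0.4652  0.0474 -1.2467  0.    ] -71.42853126928435 0.04319353490316291
[ 0.4648  0.0477 -1.2395 -0.003 ] -71.01913023518 0.049803225020025765
-30 32 20 [207. 294.]
-30 32 30 [209. 282.]
-30 32 40 [211. 270.]
-30 32 75 [219. 226.]
-30 -32 20 [272. 236.]
-30 -32 30 [274. 224.]
-30 -32 40 [276. 212.]
-30 -32 75 [285. 169.]
-40 32 20 [221. 303.]
-40 32 30 [224. 291.]
-40 32 40 [226. 279.]
-40 32 75 [234. 235.]
-40 -32 20 [286. 245.]
-40 -32 30 [288. 233.]
-40 -32 40 [291. 221.]
-40 -32 75 [300. 177.]
-50 32 20 [236. 312.]
-50 32 30 [238. 300.]
-50 32 40 [240. 288.]
-50 32 75 [249. 244.]
-50 -32 20 [300. 253.]
-50 -32 30 [302. 241.]
-50 -32 40 [305. 229.]
-50 -32 75 [315. 185.]
```

```bash
python3 -m pendant '[[[-5,-43,0,10,85],[-5,-43,0,10,85],[-4,-41,0,10,85],[0,0,-20,10,85],[0,0,-40,9.7,85],[0,0,-35,0,85],[0,0,0,0,85],[0,0,0,0,85]]]'; python3 - <<'E'
from fit import *
s,t=cam("scene"),cam("top"); o=monitor.get_obs(); print(o["eef_pos"],o["eef_rot"],np.degrees(2*np.arctan2(o["eef_rot"][2],o["eef_rot"][1]))-90)
u=proj(s,[.46,.07,.08])[0].astype(int)
def cr(c,u,h): return cv2.resize(c["img"][max(u[1]-h,0):u[1]+h,u[0]-h:u[0]+h][:,:,::-1],(560,560),interpolation=2)
cv2.imwrite("pics/a4.png",cr(s,u,70))
E
```

```text
time_s: 14.0
eef_pos: [0.4537, 0.0888, 0.1045]
eef_rot: [0.001, 0.587, 0.81, 0.0]
wrist_force: [0.8, -0.7, 0.6]
opening: 0.996
[0.45426178 0.08887516 0.1050482 ] [0.00133588 0.58672498 0.80978472 0.00084498] 18.15000507000012
```

View pics/a4.png

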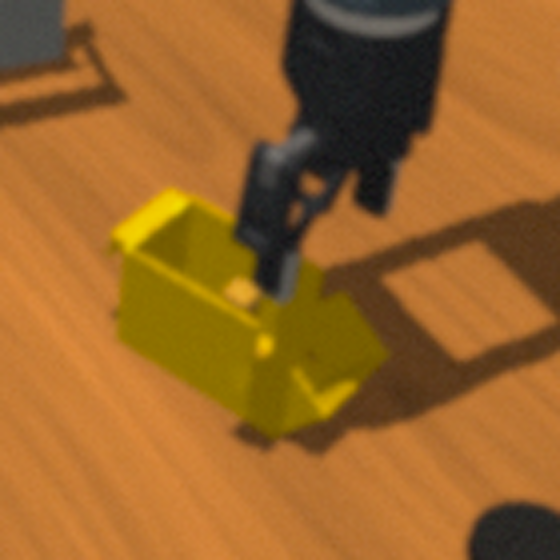

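```bash
python3 -m pendant '[[[-1,2,-30,0,85],[0,0,-30,0,85],[0,0,-15,0,85],[0,0,0,0,85]]]';  python3 -m pendant '[[[0,0,-10,0,85],[0,0,-6,0,85],[0,0,0,0,85],[0,0,0,0,85]]]'
```

```text
time_s: 14.6
eef_pos: [0.4517, 0.091, 0.0283]
eef_rot: [-0.0, 0.587, 0.81, -0.0]
wrist_force: [-0.2, 0.6, 0.3]
opening: 0.993
time_s: 15.1
eef_pos: [0.452, 0.091, 0.0125]
eef_rot: [0.0, 0.587, 0.81, 0.0]
wrist_force: [-1.0, 0.5, -0.9]
opening: 0.998
```

```bash
python3 -m pendant '[[[0,0,-4,0,85],[0,0,0,0,60],[0,0,0,0,40],[0,0,0,0,40],[0,0,0,0,40],[0,0,0,0,40]]]';  python3 -m pendant '[[[0,0,15,0,40],[0,0,25,0,40],[0,0,0,0,40],[0,0,0,0,40]]]'; python3 - <<'E'
from fit import *
np.set_printoptions(precision=4,suppress=True)
s,t=cam("scene"),cam("top"); o=monitor.get_obs(); print(o["eef_pos"],o["wrist_force"],o["torque"],o["opening"])
u=proj(s,[.46,.07,.08])[0].astype(int)
def cr(c,u,h): return cv2.resize(c["img"][max(u[1]-h,0):u[1]+h,u[0]-h:u[0]+h][:,:,::-1],(560,560),interpolation=2)
cv2.imwrite("pics/a5.png",cr(s,u,70))
for n,c in (("scene",s),("top",t)):
  for k in ("bin_mid","bin_slot"):
    print(n,k,[w(c,d["at"]).round(4).tolist() for d in spotter.tip_of(n,k)])
E
```

```text
time_s: 15.85
eef_pos: [0.4523, 0.0913, 0.0087]
eef_rot: [0.0, 0.587, 0.81, 0.0]
wrist_force: [-0.4, 3.2, 5.7]
opening: 0.745
time_s: 16.35
eef_pos: [0.451, 0.0909, 0.0477]
eef_rot: [-0.0, 0.587, 0.81, -0.0]
wrist_force: [0.0, 0.4, -6.4]
opening: 0.745
[0.4507 0.091  0.0472] [-0.3784  0.5667 -6.1758] [0.238  0.1801 0.0254] 0.74136133326077
scene bin_mid [[0.4642, 0.0473, 0.0768]]
scene bin_slot [[0.4923, -0.0166, 0.1063], [0.4633, 0.0481, 0.078]]
top bin_mid [[0.4678, 0.0445, 0.0753], [0.488, -0.0213, 0.1125]]
top bin_slot [[0.4887, -0.0207, 0.1152]]
```

View pics/a5.png

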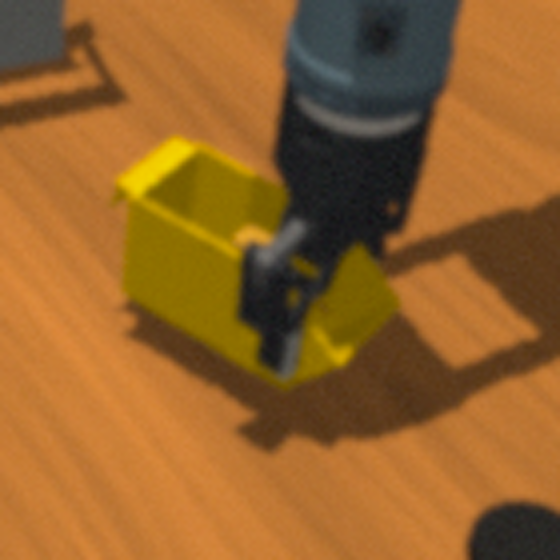

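```bash
python3 -m pendant '[[[0,0,25,0,40],[17,-18,15,-4,40],[17,-18,15,-4,40],[17,-19,14,-4,40],[17,-19,0,-4,40],[17,-19,0,-4,40],[17,-19,0,-4,40],[17,-18,0,-4.4,40]]]'; python3 -m pendant '[[[0,0,0,0,40],[0,0,0,0,40]]]'; python3 - <<'E'
from fit import *
np.set_printoptions(precision=4,suppress=True)
o=monitor.get_obs(); q=o["eef_rot"];print(o["eef_pos"],o["wrist_force"],np.degrees(2*np.arctan2(q[2],q[1]))-180)
for i in range(3):
 for n in ("scene","top"):
  c=cam(n)
  for k in ("bin_mid","bin_slot"):
    print(n,k,[w(c,d["at"]).round(4).tolist() for d in spotter.tip_of(n,k)])
E
```

```text
time_s: 17.65
eef_pos: [0.571, -0.0396, 0.1166]
eef_rot: [-0.0, 0.768, 0.64, -0.0]
wrist_force: [-0.0, 0.7, -5.4]
opening: 0.742
time_s: 17.9
eef_pos: [0.57, -0.0386, 0.1165]
eef_rot: [-0.001, 0.767, 0.641, -0.0]
wrist_force: [-0.6, -0.3, -6.3]
opening: 0.739
[ 0.57   -0.0386  0.1165] [-0.5852 -0.3073 -6.2768] -100.20107026957778
scene bin_mid [[0.562, -0.0827, 0.1436]]
scene bin_slot [[0.5584, -0.152, 0.1768], [0.7544, 0.0497, 0.0189]]
top bin_mid []
top bin_slot []
scene bin_mid [[0.564, -0.0855, 0.1463]]
scene bin_slot [[0.5586, -0.1521, 0.1798]]
top bin_mid []
top bin_slot []
scene bin_mid [[0.5623, -0.0832, 0.1431]]
scene bin_slot [[0.5581, -0.1527, 0.183]]
top bin_mid []
top bin_slot [[0.7098, -0.2315, 0.1164]]
```

```bash
cat > ov.py <<'E'
from fit import *
np.set_printoptions(precision=4,suppress=True)
def yl(c): h=hsv(c); return (h[...,0]>20)&(h[...,0]<34)&(h[...,1]>140)&(h[...,2]>40)
EDG=[[(65,-32,75),(65,32,75)],[(-30,32,75),(65,32,75)],[(-30,-32,75),(65,-32,75)],[(76,-28,75),(76,28,75)],[(65,-28,75),(76,-28,75)],[(65,28,75),(76,28,75)],[(-50,32,0),(65,32,0)],[(65,32,0),(65,32,75)],[(-80,-32,40),(-80,32,40)],[(-50,32,0),(-80,32,40)]]
def draw(c,p,im,sc,o,pitch=0):
    for e in EDG:
        E=np.array(e)/1e3
        q=((proj(c,pose(E,p))-o+.5)*sc).round().astype(int); cv2.line(im,q[0],q[1],(0,255,0),1)
def binpred(off=.046,dz=.0087):
    o=monitor.get_obs(); q=o["eef_rot"]; th=2*np.arctan2(q[2],q[1])-np.pi; e=o["eef_pos"]
    return np.array([e[0]+off*np.cos(th),e[1]+off*np.sin(th),th,e[2]-dz])
E
python3 - <<'E'
from ov import *
s,t=cam("scene"),cam("top"); p=binpred(); print(p)
u=[proj(c,[.55,-.14,.16])[0].astype(int) for c in (s,t)]
ims=[]
for c,u in zip((s,t),u):
    h=50; o=u-h; im=cv2.resize(c["img"][o[1]:o[1]+2*h,o[0]:o[0]+2*h][:,:,::-1],(400,400),interpolation=2).copy(); draw(c,p,im,4,o); ims.append(im)
cv2.imwrite("pics/a6.png",np.hstack(ims))
V=[(s,big(yl(s),proj(s,[p[0],p[1],p[3]+.04])[0]))]
print(V[0][1].sum(),fit(BIN,V,p,3),fit(BIN,V,p,4))
E
```

```text
[ 0.5626 -0.0843 -1.7494  0.1086]
659 (array([ 0.5508, -0.0618, -2.1562,  0.1086]), np.float64(0.5273239049842098)) (array([ 0.3399, -0.4325, -2.7002, -0.2682]), np.float64(0.1660525822769))
```

View pics/a6.png

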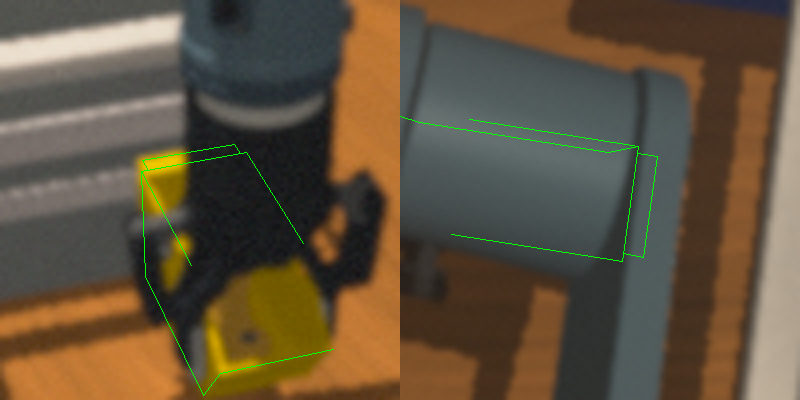

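```bash
python3 - <<'E'
from ov import *
s=cam("scene"); t=cam("top"); o=proj(s,[.55,-.14,.16])[0].astype(int)-50; e=monitor.get_obs()["eef_pos"]
for z in (0,.02,.07,.1,.13,.15,.17,.2,.25): print(z,((proj(s,[e[0],e[1],e[2]+z])[0]-o+.5)*4).round(), (np.linalg.norm(proj(s,[e[0]+.1,e[1],e[2]+z])-proj(s,e+[0,0,z]))*4).round())
o=proj(t,[.55,-.14,.16])[0].astype(int)-50
for y in (-.14,-.1,-.05,0):
  for z in (.3,.4): print(y,z,((proj(t,[e[0],y,z])[0]-o+.5)*4).round())
E
```

```text
0 [255. 367.] 172.0
0.02 [256. 339.] 174.0
0.07 [257. 265.] 180.0
0.1 [259. 218.] 184.0
0.13 [260. 169.] 188.0
0.15 [260. 135.] 191.0
0.17 [261.  99.] 194.0
0.2 [263.  44.] 198.0
0.25 [265. -55.] 206.0
-0.14 0.3 [268. 159.]
-0.14 0.4 [331. 149.]
-0.1 0.3 [185. 161.]
-0.1 0.4 [235. 151.]
-0.05 0.3 [ 81. 163.]
-0.05 0.4 [114. 154.]
0 0.3 [-24. 165.]
0 0.4 [ -7. 156.]
```

```bash
python3 - <<'E'
from ov import *
s=cam("scene"); t=cam("top"); th=np.radians(-100.2); n=np.array([np.cos(th),np.sin(th),0])
for dx in (.0,.03,.06):
  o,d=ray(s,272,76); k=((np.array([.538,-.272,0])+n*dx-o)@n)/(d@n); print(dx,o+d*k)
p=np.array([0,0,0])
# top-view back plate edge heights: px (625,170)/(605,375) of 1.25x
for z in (.2,.25,.3):
  P=atz(t,615/1.25,270/1.25,z); print(z,P,(P-np.array([.538,-.272,0]))@n)
print(monitor.get_obs()["q"])
E
```

```text
0.0 [ 0.5756 -0.2788  0.2526]
0.03 [ 0.5638 -0.3071  0.2374]
0.06 [ 0.5521 -0.3355  0.2222]
0.2 [ 0.5671 -0.328   0.2   ] 0.04991054013764294
0.25 [ 0.5657 -0.3053  0.25  ] 0.0278317431119948
0.3 [ 0.5644 -0.2826  0.3   ] 0.0057529460863467415
[-0.2756  0.3017  1.707   0.      1.1329 -0.0971]
```

```bash
python3 -m pendant '[[[-4,-20,0,0,40],[-4,-20,0,0,40],[-3,-20,0,0,40],[-3,-19,0,0,40],[0,0,0,0,40],[0,0,0,0,40]]]'; python3 - <<'E'
from ov import *
p=binpred(); print(p, "slot", p[:2]+.069*np.array([np.cos(p[2]),np.sin(p[2])]))
for i in range(3):
 for n in ("scene","top"):
  c=cam(n)
  for k in ("bin_mid","bin_slot","rail_mid"):
    print(n,k,[w(c,d["at"]).round(4).tolist() for d in spotter.tip_of(n,k)])
E
```

```text
time_s: 19.85
eef_pos: [0.5567, -0.1182, 0.1172]
eef_rot: [-0.0, 0.768, 0.641, 0.0]
wrist_force: [-0.4, 0.4, -5.5]
opening: 0.743
[ 0.5485 -0.1635 -1.7502  0.1085] slot [ 0.5362 -0.2314]
scene bin_mid [[0.5479, -0.1625, 0.1459]]
scene bin_slot [[0.5439, -0.2322, 0.1786]]
scene rail_mid [[0.5417, -0.2712, 0.1507]]
top bin_mid []
top bin_slot [[0.4477, 0.2702, 0.0267]]
top rail_mid []
scene bin_mid [[0.5483, -0.1595, 0.144], [0.4521, 0.2684, 0.0334]]
scene bin_slot [[0.5429, -0.232, 0.1817]]
scene rail_mid [[0.5409, -0.2723, 0.153]]
top bin_mid []
top bin_slot []
top rail_mid []
scene bin_mid [[0.546, -0.1636, 0.1459]]
scene bin_slot [[0.5422, -0.2317, 0.1783]]
scene rail_mid [[0.5378, -0.2733, 0.1525], [0.7349, 0.2433, 0.0078]]
top bin_mid []
top bin_slot []
top rail_mid [[0.7334, 0.2453, 0.0041]]
```

```bash
python3 -m pendant '[[[-3,-15,0,0,40],[-2,-12,0,0,40],[-1.5,-9,0,0,40],[0,0,0,0,40],[0,0,0,0,40]]]'; python3 - <<'E'
from ov import *
p=binpred(); sl=p[:2]+.069*np.array([np.cos(p[2]),np.sin(p[2])]); n=np.array([np.cos(p[2]),np.sin(p[2])]); print(monitor.get_obs()["wrist_force"],p,"slot",sl,"gap",(np.array([.538,-.272])-sl)@n)
s=cam("scene"); S=[];Rr=[]
for i in range(6):
  s=cam("scene")
  S+= [w(s,d["at"]) for d in spotter.tip_of("scene","bin_slot")[:1]]; Rr+=[w(s,d["at"]) for d in spotter.tip_of("scene","rail_mid")[:1]]
S,Rr=np.array(S),np.array(Rr); print(S,Rr); print((np.median(Rr,0)-np.median(S,0))[:2]@n)
u=proj(s,[.54,-.22,.17])[0].astype(int)-[60,50]
im=cv2.resize(s["img"][u[1]:u[1]+100,u[0]:u[0]+120][:,:,::-1],None,fx=6,fy=6,interpolation=2); cv2.imwrite("pics/a7.png",im)
E
```

```text
time_s: 21.68
eef_pos: [0.5502, -0.154, 0.1172]
eef_rot: [-0.0, 0.767, 0.641, 0.0]
wrist_force: [-0.2, 1.3, -5.7]
opening: 0.742
[-0.2022  1.2914 -5.66  ] [ 0.542  -0.1992 -1.7498  0.1085] slot [ 0.5298 -0.2671] gap 0.0033272990202062418
[[ 0.5373 -0.267   0.1778]
 [ 0.5333 -0.2683  0.178 ]
 [ 0.5374 -0.267   0.1791]
 [ 0.537  -0.2664  0.1777]
 [ 0.5377 -0.2685  0.1763]
 [ 0.5386 -0.2672  0.1826]] [[ 0.5408 -0.2735  0.1515]
 [ 0.5369 -0.27    0.1528]
 [ 0.5382 -0.2715  0.1499]
 [ 0.5365 -0.2706  0.1491]
 [ 0.5356 -0.2706  0.151 ]]
0.0035431837620900223
```

View pics/a7.png

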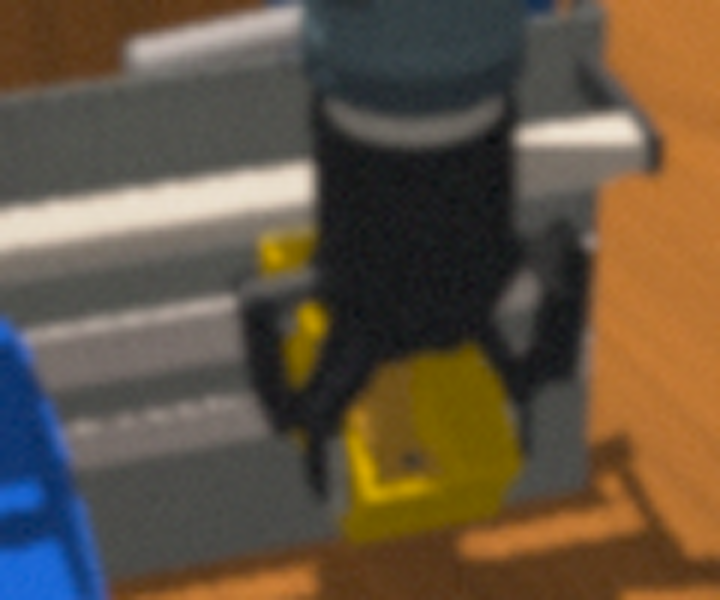

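```bash
python3 -m pendant '[[[0,0,-6,0,40],[0,0,-5,0,40],[0,0,-3,0,40],[0,0,0,0,40]]]'; python3 -m pendant '[[[0,0,-3,0,40],[0,0,-3,0,40],[0,0,0,0,40]]]'
```

```text
time_s: 23.12
eef_pos: [0.55, -0.1539, 0.1028]
eef_rot: [-0.0, 0.767, 0.641, -0.0]
wrist_force: [-0.1, 0.1, -5.5]
opening: 0.746
time_s: 23.5
eef_pos: [0.5501, -0.1539, 0.0969]
eef_rot: [-0.0, 0.767, 0.641, -0.0]
wrist_force: [-0.6, -0.3, -7.0]
opening: 0.742
```

```bash
python3 -m pendant '[[[0,-1.5,-2,0,40],[0,-1,-2,0,40],[0,0,0,0,40]]]'; python3 -m pendant '[[[0,0,-2,0,40],[0,0,-1.5,0,40],[0,0,0,0,40],[0,0,0,0,40]]]'
```

```text
time_s: 23.88
eef_pos: [0.5502, -0.1566, 0.0931]
eef_rot: [-0.0, 0.767, 0.641, -0.0]
wrist_force: [-0.0, 0.2, -4.7]
opening: 0.737
time_s: 24.38
eef_pos: [0.5504, -0.1565, 0.0898]
eef_rot: [0.0, 0.767, 0.641, 0.0]
wrist_force: [0.4, -0.5, -5.5]
opening: 0.743
```

```bash
python3 -m pendant '[[[0,0,-1.5,0,40],[0,0,0,0,40],[0,0,0,0,40]]]'; python3 -m pendant '[[[0,0,-1.5,0,40],[0,0,0,0,40],[0,0,0,0,40]]]'
```

```text
time_s: 24.75
eef_pos: [0.5503, -0.1565, 0.0882]
eef_rot: [-0.0, 0.767, 0.641, -0.0]
wrist_force: [-0.4, 0.5, -4.9]
opening: 0.742
time_s: 25.12
eef_pos: [0.5505, -0.1568, 0.0872]
eef_rot: [0.0, 0.767, 0.641, -0.0]
wrist_force: [-2.5, 0.3, -0.1]
opening: 0.741
```

```bash
python3 -m pendant '[[[0,2,0,0,40],[0,1,0,0,40],[0,0,0,0,40]]]'; python3 -m pendant '[[[0,-1.5,0,0,40],[0,-1,-0.5,0,40],[0,0,0,0,40]]]'
```

```text
time_s: 25.5
eef_pos: [0.551, -0.1556, 0.0875]
eef_rot: [0.002, 0.767, 0.641, -0.0]
wrist_force: [-0.8, -7.3, -1.4]
opening: 0.738
time_s: 25.88
eef_pos: [0.5508, -0.1558, 0.0868]
eef_rot: [0.0, 0.767, 0.641, 0.0]
wrist_force: [-0.2, 1.8, 3.4]
opening: 0.748
```

```bash
python3 -m pendant '[[[0,0,0,0,66],[0,0,0,0,72],[0,0,0,0,85],[0,0,0,0,85],[0,0,0,0,85]]]'; python3 -m pendant '[[[2,10,2,0,85],[4,20,0,0,85],[5,30,0,0,85],[5,30,0,0,85],[7,40,20,0,85],[7,40,40,0,85],[0,30,40,0,85],[0,0,0,0,85]]]'; python3 - <<'E'
from ov import *
S,Rr,B,F=[],[],[],[]
for n in ("scene","top","scene","top"):
  c=cam(n)
  for L,k in ((S,"bin_slot"),(Rr,"rail_mid"),(B,"bin_mid"),(F,"flyweight_mid"),([],"sheave_mid"),([],"bushing_mid"),([],"wrench_mid")):
    print(n,k,[w(c,d["at"]).round(4).tolist() for d in spotter.tip_of(n,k)])
s,t=cam("scene"),cam("top")
V=[(s,big(yl(s),proj(s,[.542,-.203,.115])[0]))]
print(V[0][1].sum(),fit(BIN,V,[.542,-.203,-1.749,.079],3))
u=proj(s,[.54,-.22,.14])[0].astype(int)-[50,50]; v=proj(t,[.55,-.2,.14])[0].astype(int)-[50,50]
cv2.imwrite("pics/a8.png",np.hstack([cv2.resize(c["img"][u[1]:u[1]+100,u[0]:u[0]+100][:,:,::-1],(400,400),interpolation=2) for c,u in ((s,u),(t,v))]))
E
```

```text
time_s: 26.5
eef_pos: [0.5503, -0.156, 0.0862]
eef_rot: [-0.0, 0.767, 0.641, -0.0]
wrist_force: [-0.4, 0.1, 0.0]
opening: 0.996
time_s: 27.5
eef_pos: [0.5824, 0.0474, 0.1924]
eef_rot: [0.002, 0.766, 0.643, 0.003]
wrist_force: [-0.0, -0.1, 0.4]
opening: 0.993
scene bin_slot [[0.5459, -0.2016, 0.1134], [0.5359, -0.2707, 0.1504]]
scene rail_mid [[0.5373, -0.2701, 0.1516]]
scene bin_mid [[0.5445, -0.2015, 0.1119]]
scene flyweight_mid [[0.6273, 0.1949, 0.0143], [0.5419, -0.2053, 0.1035], [0.5371, 0.3916, 0.0203], [0.5377, -0.2672, 0.1498]]
scene sheave_mid [[0.7557, 0.0475, 0.018]]
scene bushing_mid [[0.4552, 0.2664, 0.0336]]
scene wrench_mid [[0.738, 0.2445, 0.0057], [0.7072, -0.2307, 0.1164]]
top bin_slot [[0.532, -0.273, 0.153]]
top rail_mid [[0.539, -0.2744, 0.1501]]
top bin_mid [[0.5469, -0.206, 0.1101]]
top flyweight_mid [[0.5394, -0.2008, 0.1038], [0.5355, 0.3919, 0.0163], [0.6222, 0.1981, 0.0172], [0.5467, -0.2034, 0.1098]]
top sheave_mid [[0.7562, 0.0505, 0.0163]]
top bushing_mid [[0.4448, 0.2684, 0.0251]]
top wrench_mid [[0.7362, 0.249, 0.0053]]
scene bin_slot [[0.5366, -0.2695, 0.15]]
scene rail_mid [[0.5388, -0.2706, 0.1536]]
scene bin_mid [[0.542, -0.1991, 0.1126]]
scene flyweight_mid [[0.5395, -0.2026, 0.1062], [0.5355, 0.395, 0.0188], [0.63, 0.1974, 0.017]]
scene sheave_mid [[0.7534, 0.0525, 0.0173]]
scene bushing_mid [[0.4526, 0.269, 0.0328]]
scene wrench_mid [[0.7393, 0.2433, 0.0033]]
top bin_slot [[0.5321, -0.2724, 0.1535]]
top rail_mid [[0.5379, -0.273, 0.15]]
top bin_mid [[0.5441, -0.2075, 0.1127]]
top flyweight_mid [[0.5407, -0.2031, 0.1037], [0.5369, 0.3897, 0.0191], [0.6248, 0.1983, 0.0194]]
top sheave_mid [[0.7571, 0.0505, 0.0147]]
top bushing_mid [[0.4488, 0.2689, 0.029]]
top wrench_mid [[0.7353, 0.2478, 0.0031]]
1067 (array([ 0.5472, -0.2082, -1.8321,  0.079 ]), np.float64(0.1271033543208513))
```

View pics/a8.png

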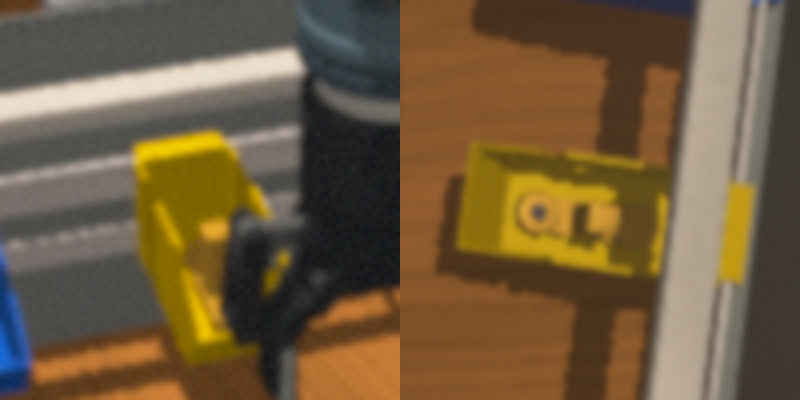

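```bash
python3 -c "
from bench import order,monitor
print(monitor.get_obs()['time_s'],order.hand_in())"
```

```text
the job is handed in; nothing more can be done
29.2 None
```

The yellow bin is hanging on the upper rail next to the blue bin, with the largest flyweight arm lying flat on its floor. I handed it in at 29.2 s of the 58 s allowed.

**How it went:** I set the flyweight arm down in the bin while the bin still stood on the shelf. The interface cannot lean the tool, so I gripped the bin near its front, about 45 mm ahead of its middle. That kept the upright gripper clear of the lamp. I then lifted the bin over the rail and lowered the lip behind it.

**Last checks:**
- **Height on the rail:** the rail took the bin's weight when the slot point was at about 150 mm, the height it should hang at.
- **Hook:** a 3 mm pull away from the panel met 7 N, so the lip is behind the rail.
- **Final position:** after release, both cameras put the slot within about 4 mm of the rail's top edge in height and about 2 mm front to back. It hangs roughly 2–7 mm to one side of the free stretch's middle.
- **Contents and bystanders:** the picture showed the flange over the rail and the post upright. The sheave, bushing and wrench read where they started, within about 5 mm of camera noise.
- **Lamp:** the wrist force showed no sign of a bump.

**Disagreements:**
- An outline fit of the hung bin from the scene camera alone gave a yaw about 5° off (0.08 rad, against the 0.2 rad limit). The gripper hid part of the bin in that view, and the top picture looks square to the panel, so I gave the fit little weight.
- One of the network's bin-slot readings landed on the middle of the bin. I ignored it.

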